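Stand the tipped-over paint bottle under the colour-matching lamp

TASK

The white paint bottle with the green cap has been knocked over. Pick it up, turn it upright and stand it cap up inside the blue ring on the lamp's base, under the lamp head; let go only once its foot is down in the ring. Leave the other things on the table where they are.

Things in the scene. Friction and masses are not known exactly. Their poses are not given: they have to be found in the camera images.
- bottle_middle (a point): centre of the white paint bottle (half-way along its axis). Round plastic bottle with a narrower green cap, 48 mm diameter over the body, 161 mm long, about 180 g, closed and rigid. Its z axis runs along the bottle from foot to cap; the foot lies 80.5 mm from this point. At the start it lies flat on the table and can roll.
- nest_floor (a point): centre of the floor inside the blue ring on the lamp's base, 8 mm above the table. The ring is fixed, stands 18 mm high above this floor, 58 mm inner and 71 mm outer diameter. z is up; x points level from the ring to the lamp's column, so the lamp's open front lies to -x.
- lamp: colour-matching lamp, fixed to the table; place and heading vary. Origin on the table under the ring's axis, axes as the ring's. Grey base plate 8 mm thick: 50 mm to -x, 112 mm to +x, 85 mm to each side. Column 22 mm diameter (foot 40 mm) at 90 mm to +x. White lamp head centred over the ring, 110 mm along x, 160 mm along y, underside at 269 mm, top at 314 mm height.
- milk_bottle: bystander: clear bottle with whitish contents and dark green cap, standing, 58 mm diameter, 159 mm tall; origin at its foot
- blue_jar: bystander: jar of blue paint with yellow lid, 65 mm diameter, 78 mm tall; origin at its foot
- jar_cap: bystander: green jar lid lying on the table, 63 mm diameter, 9 mm high; origin at its underside
- brush: bystander: thin artist's brush with a light handle lying on the table, 9 x 214 x 9 mm (y along it); origin at its underside
- figurine: bystander: white painted figurine standing, 83 x 76 x 180 mm; origin at its foot

How it is judged:
By the outcome, as a careful person would: the job done as asked, in the order asked, and still so for the second after the job is handed in, with the robot touching nothing.
It also fails if it takes over 51 s, if anything falls off the work surface, if the arm or the gripper's body presses on something with over 40 N, if the wrist force passes 120 N, or if a joint passes its speed limit or range.

ROBOT

A 6-joint arm with a two-finger parallel gripper is mounted at the origin on a cart in front of the work surface, level with it; the furniture and walls round the work are solid. World frame = base frame: x ahead of the robot, y to its left, z up, the work surface at z = 0. Lengths are in mm, angles in rad, forces in N, time in s.
With the tool pointing down it reaches from about 300 to 775 mm from the base axis. Payload 14.6 kg.
Tool frame: the origin (TCP) lies between the finger pads; the fingertips stand 19 mm ahead of it and the grasp point (between the pads) is the TCP; x points along the fingers, y is the direction in which the jaws open and shut, and the axes are right-handed (so a half turn about x gives the same grasp; the last joint's range is limited). The gripper opens to 94 mm and grips with 3 to 60 N. Pads are 16 mm wide; open, the fingers measure 119 mm over their backs; the gripper's body (75 mm by 177 mm) begins 78 mm behind the grasp point.
Start: joints at [1.255, 0.3, 1.521, -0, 1.321, -0.067], TCP at [135.43, 533.055, 224.446] pointing down, gripper open.
Joint ranges: [-3.03, 3.03], [-0.79, 2.21], [0.23, 2.52], [-1.04, 4.18], [0, 3.07], [-2.55, 2.55]. Speed limits (rad/s): [2.22, 2.22, 2.57, 3.14, 3.14, 3.14].

INTERFACE

Orientations are given as [roll, pitch, yaw] about the fixed x, y, z axes, in that order (R = Rz(yaw) Ry(pitch) Rx(roll)).
In Python, from cell import manip gives the robot as it stands.
- The arm moves only by the tool jog_arm, never from a script. Its argument "series" is one flat list of numbers, 7 for each row, row after row: the turn, a rotation vector about the world's x, y, z in rad, then the shift along the world's x, y, z in m, then the opening, from -1 (shut) to 1 (fully open). A call has 1 to 20 rows; each row is the pose to reach, as a shift and turn from the pose commanded when the call began; what a row does not reach only later rows make up. A row lasts 1/8 s, in which the tool goes at most 62.5 mm and 10.7 degrees, less where a joint would pass 70% of its speed; a pose out of reach is approached as far as the arm can. A call with a gripper value outside its range is refused whole. The fingers move at their own pace and stop on an object; "squeeze" is the grip in N (left out, the last holds). Time passes only in rows, so rows that repeat a pose let the fingers close. It gives the time, the measured TCP pose, the force and the opening at its end, in the units of the state.
- manip.read_state(): the state, without advancing time (a new reading comes with each control period).
- manip.camera(name): name is "scene" or "side" or "wrist"; returns a dict with "color" (420x560x3 uint8, blue, green, red), "range_z" (420x560 float32, mm along the optical axis (not along the pixel's ray), 0 where there is no reading), "fx", "fy", "cx", "cy" (pixels), "D" ([k1, k2, p1, p2, k3] as OpenCV has them; the pictures are not rectified), "pose" (4x4, takes a point from camera to world coordinates); the wrist camera has in their place "mount" (4x4, takes a point from camera to tool coordinates, whose origin is the TCP and whose axes are the tool frame's). Camera axes: x right, y down, z forward; pixel columns grow to the right and rows downward; lengths in mm; the calibration is good to about 2 mm. A picture is of the moment at which its call begins: read the wrist's pose just before it.
- manip.sign_off(): hands the job in, once; it reports no verdict.
The state is a dict: "clock": time; "joints": joint angles; "qd": joint speeds; "effort": joint torques, N m; "eef_pos": TCP position; "eef_rot": TCP orientation; "wrist_force": force on the tool from outside, world axes, zero at the start; "moment": the same for the moment, N m; "finger_gap": finger opening in mm.
Only numpy, scipy, OpenCV 4.12 (cv2) and the standard library are available. Lean on these libraries where they do the work, as an engineer would, in place of code of your own. Each camera call takes 0.05 s, during which the arm holds its last target.

## Working session

There is one attempt and no reset: what is moved stays moved. The work goes in short steps, Python scripts to look and compute and a tool call to move; the robot and the scene stay as the last step left them, time stands still between calls to the robot, and variables do not carry over. Pictures are saved under pics/ and viewed, and the job is handed in when it is done.

Besides the shell and the picture viewer there is one more tool, called after "Call:" by a JSON object that holds its "api" and its "payload". jog_arm: Moves the arm, as the interface text tells. Its arguments: {"type":"object","properties":{"series":{"type":"array","items":{"type":"number"}},"squeeze":{"type":"number"}},"required":["series"]}

```bash
ls; mkdir -p pics
cat > h.py <<'E'
import numpy as np, cv2, pickle
from scipy.spatial.transform import Rotation as R
from cell import manip
E
python3 - <<'E'
from h import *
s=manip.read_state()
print({k:np.round(v,3).tolist() for k,v in s.items()})
d={'state':s}
for n in ['scene','side','wrist']:
    c=manip.camera(n); d[n]=c
    cv2.imwrite(f'pics/{n}0.png',c['color'])
    print(n,c['fx'],c['fy'],c['cx'],c['cy'],c['D'],np.round(c.get('pose',c.get('mount')),3).tolist())
pickle.dump(d,open('d0.pkl','wb'))
E
```

```text
pics
{'clock': 0.0, 'joints': [1.255, 0.3, 1.522, -0.0, 1.321, -0.067], 'qd': [-0.0, 0.0, -0.001, 0.001, 0.0, 0.0], 'effort': [0.003, -53.18, -35.275, 0.071, 0.024, -0.0], 'eef_pos': [135.359, 532.817, 223.866], 'eef_rot': [-1.63, 1.57, -1.879], 'wrist_force': [0.004, -0.533, 0.259], 'moment': [-0.009, 0.025, -0.029], 'finger_gap': 94.014}
scene 467.2231803383333 467.2231803383333 281.60270886507004 211.93432393504133 [0.00497948 0.         0.         0.         0.        ] [[0.45, -0.627, 0.636, -202.759], [-0.893, -0.302, 0.335, -326.864], [-0.018, -0.718, -0.696, 847.856], [0.0, 0.0, 0.0, 1.0]]
side 392.0820149917946 392.0820149917946 278.0471442145531 209.95680319764895 [-0.00371117  0.          0.          0.          0.        ] [[-0.997, -0.06, 0.057, 474.623], [-0.079, 0.496, -0.864, 820.335], [0.023, -0.866, -0.499, 470.306], [0.0, 0.0, 0.0, 1.0]]
wrist 290.4722482534941 290.4722482534941 281.27135406790615 211.27586117726258 [0.02182074 0.         0.         0.         0.        ] [[0.0, -0.255, 0.967, -159.541], [1.0, -0.001, -0.0, 1.721], [0.001, 0.967, 0.255, -73.32], [0.0, 0.0, 0.0, 1.0]]
```

View pics/scene0.png

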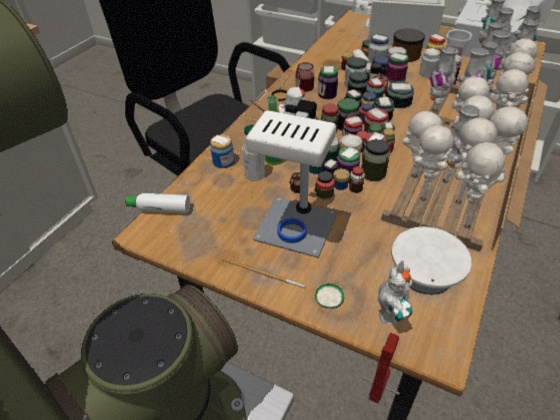

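View pics/side0.png

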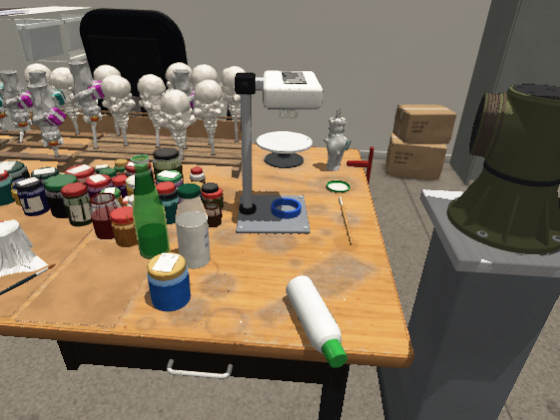

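View pics/wrist0.png

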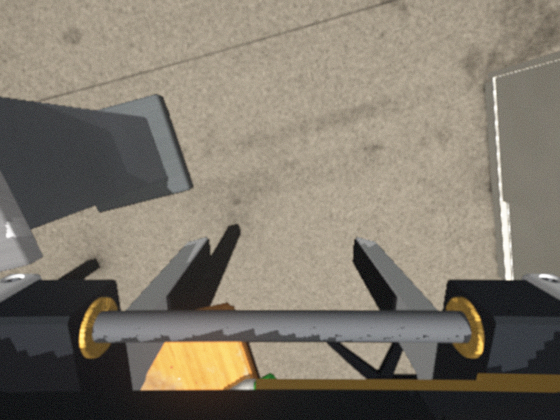

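```bash
cat >> h.py <<'E'
def ray(c,uv,P=None):
    K=np.array([[c['fx'],0,c['cx']],[0,c['fy'],c['cy']],[0,0,1.]])
    P=c['pose'] if P is None else P
    n=cv2.undistortPoints(np.array(uv,float).reshape(-1,1,2),K,np.array(c['D'],float)).reshape(-1,2)
    d=np.c_[n,np.ones(len(n))]@P[:3,:3].T
    return P[:3,3],d
def plane(c,uv,z,P=None):
    o,d=ray(c,uv,P); return o+d*((z-o[2])/d[:,2])[:,None]
def pts(c,uv,P=None):
    o,d=ray(c,uv,P); u=np.round(uv).astype(int)
    return o+d*c['range_z'][u[:,1],u[:,0]][:,None], c['range_z'][u[:,1],u[:,0]]>0
def tri(c1,p1,c2,p2):
    o1,d1=ray(c1,[p1]);o2,d2=ray(c2,[p2]);d1=d1[0]/np.linalg.norm(d1);d2=d2[0]/np.linalg.norm(d2)
    t=np.linalg.lstsq(np.c_[d1,-d2],o2-o1,rcond=None)[0]
    a=o1+t[0]*d1;b=o2+t[1]*d2
    return (a+b)/2,np.linalg.norm(a-b)
def comps(m):
    n,l,st,ce=cv2.connectedComponentsWithStats(m.astype(np.uint8)); return n,l,st,ce
def mask_uv(m):
    v,u=np.nonzero(m); return np.c_[u,v]
E
python3 - <<'E'
from h import *
d=pickle.load(open('d0.pkl','rb'))
for n in ['scene','side']:
    c=d[n]; hsv=cv2.cvtColor(c['color'],cv2.COLOR_BGR2HSV)
    H,S,V=hsv[...,0],hsv[...,1],hsv[...,2]
    blue=(H>105)&(H<130)&(S>150)&(V>60)
    white=(S<60)&(V>130)
    green=(H>50)&(H<75)&(S>150)&(V>60)
    for nm,m in [('blue',blue),('white',white),('green',green)]:
        k,l,st,ce=comps(m)
        for i in range(1,k):
            if st[i,4]>60:
                uv=mask_uv(l==i);p,ok=pts(c,uv)
                p=p[ok]
                if len(p) and p[:,2].max()<400 and np.linalg.norm(np.median(p,0)[:2])<1000: print(n,nm,st[i],np.round(ce[i],1),np.round(np.median(p,0)),np.round(p.min(0)),np.round(p.max(0)))
E
```

```text
scene blue [212 150  22  17 121] [218.5 159. ] [656. 327.  32.] [651. 295.   4.] [689. 346.  58.]
scene blue [278 218  28  25 312] [291.4 229.9] [506.  20.  23.] [472. -13.   9.] [541.  57.  31.]
scene white [ 454   73   74  106 3405] [487.9 125.1] [ 825. -332.  246.] [ 645. -428.   -0.] [1409. -220.  275.]
scene white [ 242  104   94   52 2645] [290.4 132.3] [498.  19. 313.] [446. -62.   3.] [1041.  319.  317.]
scene white [461 109  17   7  65] [469.3 112.1] [ 834. -283.  254.] [ 803. -300.  244.] [ 842. -265.  262.]
scene white [ 409  111   52   38 1121] [432.4 130.1] [ 742. -219.  226.] [ 701. -285.   35.] [1119. -156.  250.]
scene white [346 117  15   7  69] [353.2 119.8] [947.  31.  75.] [925.  11.  71.] [970.  50.  77.]
scene white [369 132  15   9  79] [376.2 136.3] [894. -59.  76.] [830. -84.  72.] [916. -44. 105.]
scene white [212 135  18  10 103] [220.5 139.3] [685. 329.  81.] [671. 307.  77.] [702. 355.  85.]
scene white [341 134  21  25 336] [350.3 144.7] [843.  -5.  68.] [769. -33.  60.] [893.  34.  76.]
scene white [411 145  24  22 140] [420.3 156.8] [ 712. -210.  171.]
[... 2940 characters left out ...]
3  27  19 346] [165.4 262. ] [686. 331.  78.] [670. 305.  76.] [704. 352.  81.]
side white [ 287  276   54   71 1899] [313.3 310.3] [447. 378.  43.] [407. 297.  25.] [490. 431.  49.]
side white [ 506  300   54  120 3143] [538.8 375.4] [-439. -184. -762.] [-739. -640. -771.] [-268.  -18. -752.]
side white [ 341  365   43   55 1542] [361.6 395.1] [ 225.  -56. -761.] [ 161. -185. -769.] [ 301.   35. -752.]
side green [136 175  18  20 281] [144.1 185.1] [755. 213. 153.] [743. 202. 137.] [772. 221. 171.]
side green [138 223  30  33 790] [152.5 238.5] [750. 226.  46.] [731. 203.  10.] [778. 232.  83.]
side green [322 340  25  27 430] [334.3 353.3] [416. 447.  32.] [400. 389. -65.] [433. 456.  39.]
```

```bash
python3 - <<'E'
from h import *
d=pickle.load(open('d0.pkl','rb'))
from scipy.optimize import least_squares
ends={}
allb=[]
for n in ['scene','side']:
    c=d[n]; hsv=cv2.cvtColor(c['color'],cv2.COLOR_BGR2HSV)
    H,S,V=hsv[...,0],hsv[...,1],hsv[...,2]
    blue=(H>105)&(H<130)&(S>150)&(V>60)
    green=(H>50)&(H<75)&(S>150)&(V>60)
    white=(S<70)&(V>90)
    g=np.mgrid[0:420,0:560]; uv=np.c_[g[1].ravel(),g[0].ravel()]
    p,ok=pts(c,uv); P=p.reshape(420,560,3)
    reg=(P[...,0]>380)&(P[...,0]<510)&(P[...,1]>260)&(P[...,1]<480)&(P[...,2]>14)&(P[...,2]<70)
    k,l,st,ce=comps(reg); i=1+np.argmax(st[1:,4]); m=l==i
    print(n,'bottle',st[i])
    q=P[m]; allb.append(q)
    # axis in image: minAreaRect
    cn=max(cv2.findContours(m.astype(np.uint8),0,1)[0],key=cv2.contourArea)
    vx,vy,x0,y0=cv2.fitLine(np.array(mask_uv(m),np.float32),2,0,.01,.01).ravel()
    t=(mask_uv(m)-[x0,y0])@[vx,vy]
    ends[n]=[(x0+vx*t.min(),y0+vy*t.min()),(x0+vx*t.max(),y0+vy*t.max())]
    print(np.round(ends[n],1), cv2.minAreaRect(cn))
    # ring
    k,l,st,ce=comps(blue)
    rm=None
    for i in range(1,k):
        if st[i,4]>200:
            mm=l==i; med=np.median(P[mm],0)
            if abs(med[0]-507)<20 and abs(med[1]-25)<30: rm=mm
    q=P[rm]; q=q[(q[:,2]>22)&(q[:,2]<30)]
    f=least_squares(lambda a:np.hypot(q[:,0]-a[0],q[:,1]-a[1])-32.2,[507,22],loss='soft_l1')
    cn=np.vstack(cv2.findContours(rm.astype(np.uint8),0,1)[0])
    e=cv2.fitEllipse(cv2.convexHull(cn)); ends[n+'r']=e[0]
    print('ring depth',f.x,'z',np.percentile(q[:,2],[50,90]),len(q),'ellipse',e, 'plane26',plane(c,[e[0]],22))
for n,q in zip(['scene','side'],allb):
    # cyl fit: axis at height h, radius 24
    def res(a):
        x,y,h,th=a; nrm=np.array([-np.sin(th),np.cos(th)])
        s=(q[:,:2]-[x,y])@nrm
        return np.hypot(s,q[:,2]-h)-24
    # body only
    th0=np.arctan2(160,-45)
    u=np.array([np.cos(th0),np.sin(th0)]); 
    t=(q[:,:2]-[440,360])@u
    qq=q; q=q[(t<50)]
    f=least_squares(res,[440,360,24,th0],loss='soft_l1',f_scale=2)
    x,y,h,th=f.x; u=np.array([np.cos(th),np.sin(th)]); t=(qq[:,:2]-[x,y])@u
    print(n,'cyl',np.round(f.x,3),'rms',np.sqrt(np.mean(f.fun**2)),'ends',np.array([x,y])+u*np.percentile(t,0.5),np.array([x,y])+u*np.percentile(t,99.5),np.ptp(np.percentile(t,[.5,99.5])))
print('ring tri',tri(d['scene'],ends['scener'],d['side'],ends['sider']))
# axis plane intersection
N=[]
for n in ['scene','side']:
    o,dd=ray(d[n],ends[n]); nn=np.cross(dd[0],dd[1]); nn/=np.linalg.norm(nn); N.append((nn,nn@o))
v=np.cross(N[0][0],N[1][0]);v/=np.linalg.norm(v)
p=np.linalg.lstsq(np.array([N[0][0],N[1][0]]+[v]),np.array([N[0][1],N[1][1],v@[440,370,24]]),rcond=None)[0]
print('axis dir',v,'pt',p)
for n in ['scene','side']: print(n,'ends on z=24 plane',plane(d[n],ends[n],24))
E
python3 - <<'E'
import cv2
for n,(a,b,c,e) in {'scene':(200,100,360,270),'side':(210,60,370,250)}.items():
    im=cv2.imread(f'pics/{n}0.png')[b:e,a:c]
    cv2.imwrite(f'pics/{n}0c.png',cv2.resize(im,None,fx=3,fy=3,interpolation=cv2.INTER_CUBIC))
E
```

```text
scene bottle [ 125  193   65   20 1028]
[[124.9 200.6]
 [189.  202.8]] ((156.9377899169922, 201.80657958984375), (64.07025909423828, 18.074758529663086), 2.726310968399048)
ring depth [506.46574195  21.11815446] z [26.2864553  28.45187647] 167 ellipse ((291.3045959472656, 229.94338989257812), (24.085277557373047, 28.756942749023438), 93.1187744140625) plane26 [[505.43772749  20.38642573  22.        ]]
side bottle [ 286  275   62   92 2642]
[[294.1 277.4]
 [341.3 364.8]] ((318.2000427246094, 320.8999938964844), (99.28141021728516, 31.752164840698242), 63.43495178222656)
ring depth [509.16118658  23.44487161] z [24.65332807 26.26175018] 121 ellipse ((285.4847717285156, 207.82398986816406), (20.210079193115234, 30.608612060546875), 92.2900161743164) plane26 [[509.54203498  32.59617073  22.        ]]
scene cyl [457.425 336.432  25.543   1.951] rms 3.25790900625486 ends [470.92816253 302.68812897] [411.55853214 451.04431745] 159.79459212525046
side cyl [450.751 348.274  22.797   1.953] rms 0.6710522514937017 ends [468.98106357 302.95808295] [409.41358378 451.03194775] 159.60624701940918
ring tri (array([510.0604324 ,  22.72266663,  16.45564003]), np.float64(0.20931533071483588))
axis dir [ 0.38105721 -0.92452637  0.00681171] pt [443.32637509 371.39204195  26.85394923]
scene ends on z=24 plane [[409.8936038  458.64767799  24.        ]
 [475.90587675 301.69921796  24.        ]]
side ends on z=24 plane [[478.79544633 281.20284581  24.        ]
 [406.70725382 457.63140177  24.        ]]
```

View pics/scene0c.png

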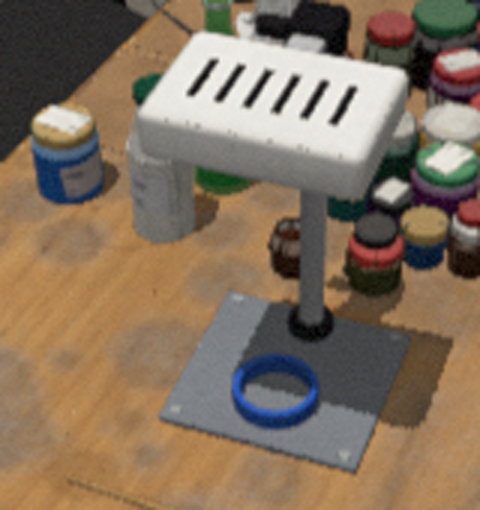

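View pics/side0c.png

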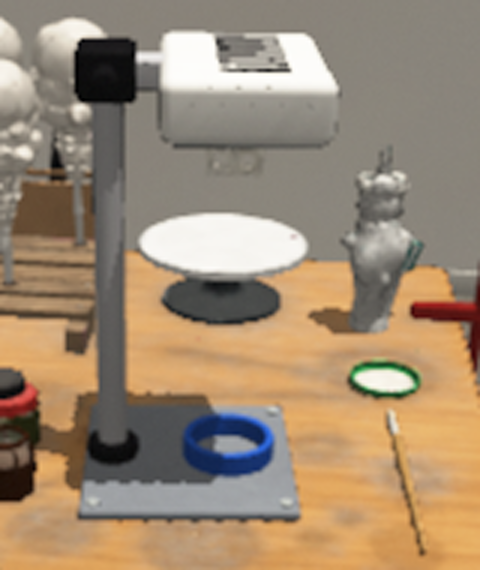

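Run:
```python
from h import *
d=pickle.load(open('d0.pkl','rb')); s=d['state']
A=R.from_euler('xyz',s['eef_rot']).as_matrix(); print(np.round(A,3))
sc=np.array([[277.3,197.3],[254.3,239.3],[319.3,256],[336.7,212.7]]); print(plane(d['scene'],sc,8).round(1))
sd=np.array([[304.3,195],[309.3,232.3],[236.7,232.3]]); print(plane(d['side'],sd,8).round(1))
# column foot black
print(plane(d['scene'],[[303.5,207.5]],12),plane(d['side'],[[247.5,208.5]],12))
# column points from depth
for n in ['scene','side']:
    c=d[n];g=np.mgrid[0:420,0:560]; uv=np.c_[g[1].ravel(),g[0].ravel()]
    p,ok=pts(c,uv);p=p[ok]
    q=p[(abs(p[:,0]-596)<25)&(abs(p[:,1]-22)<60)&(p[:,2]>40)&(p[:,2]<200)]; print(n,len(q),np.median(q,0))
    q=p[(abs(p[:,0]-500)<120)&(abs(p[:,1]-22)<120)&(p[:,2]>309)&(p[:,2]<320)]; print(n,len(q),cv2.minAreaRect(q[:,:2].astype(np.float32)))
    # all points table plane
    q=p[(abs(p[:,2])<4)&(p[:,0]<800)&(p[:,0]>200)&(abs(p[:,1])<600)]; print('table',np.percentile(q,[1,50,99],axis=0).round(1).tolist())
# table front edge at y=22 & +y edge
```

```text
[[-0.     0.246  0.969]
 [-0.001  0.969 -0.246]
 [-1.    -0.001 -0.   ]]
[[609.6 112.5   8. ]
 [449.9  93.8   8. ]
 [469.9 -69.9   8. ]
 [623.2 -52.1   8. ]]
[[467.3 -63.4   8. ]
 [452.9 108.3   8. ]
 [607.8 126.2   8. ]]
[[600.09849     31.23200743  12.        ]] [[598.79580088  28.93633846  12.        ]]
scene 325 [589.93055303  27.26273442 107.2442579 ]
scene 2683 ((534.37255859375, 23.370052337646484), (165.66790771484375, 157.51820373535156), 5.897475719451904)
table [[292.7, -433.7, -3.1], [429.6, -97.2, 1.2], [779.1, 401.1, 3.9]]
side 667 [596.76741181  38.62886145 124.31141345]
side 946 ((538.32568359375, 25.898387908935547), (158.9490509033203, 149.39071655273438), 7.441135406494141)
table [[297.0, -371.5, -2.8], [505.4, 254.6, -0.3], [793.2, 412.6, 3.5]]
```

```bash
cat >> h.py <<'E'
b=np.array([-0.372,0.928,0.]); b/=np.linalg.norm(b)
def pickR(phi):
    x=np.cos(phi)*np.array([0,0,-1.])-np.sin(phi)*b
    y=np.array([b[1],-b[0],0]); z=np.cross(x,y); return np.c_[x,y,z]
def placeR(head,phi):
    f=np.array([np.cos(head),np.sin(head),0]); x=np.cos(phi)*f-np.sin(phi)*np.array([0,0,1.])
    y=np.cross(x,[0,0,1.]); y/=np.linalg.norm(y)   # z=down-ish
    y=np.cross([0,0,-1.],f); z=np.cross(x,y); return np.c_[x,y,z]
def Rs(s): return R.from_euler('xyz',s['eef_rot']).as_matrix()
def rv(Rt,R0): return R.from_matrix(Rt@R0.T).as_rotvec()
E
python3 - <<'E'
from h import *
d=pickle.load(open('d0.pkl','rb')); s=d['state']
t=rv(pickR(np.radians(15)),Rs(s)); print(t,np.linalg.norm(t)); print(pickR(.26)); print(placeR(.1,.26))
# check that grip-relative b same
print(pickR(.26).T@b, placeR(.1,.26).T@[0,0,1])
E
```

```text
[-0.17807821 -0.20524947 -0.93504206] 0.9737262646865004
[[ 0.09565463  0.92820051  0.35957475]
 [-0.2386223   0.37208038 -0.89700367]
 [-0.96638998  0.          0.25708055]]
[[ 0.96156205  0.09983342 -0.25579622]
 [ 0.09647801 -0.99500417 -0.02566523]
 [-0.25708055  0.         -0.96638998]]
[-2.57080552e-01  1.32099145e-17 -9.66389978e-01] [-0.25708055  0.         -0.96638998]
```

Call:
{"api": "jog_arm", "payload": {"series": [-0.03,-0.034,-0.156,0.04,-0.02,0,1,-0.06,-0.068,-0.312,0.09,-0.04,-0.01,1,-0.09,-0.103,-0.468,0.14,-0.07,-0.02,1,-0.12,-0.137,-0.624,0.19,-0.09,-0.04,1,-0.15,-0.171,-0.78,0.24,-0.115,-0.055,1,-0.178,-0.205,-0.935,0.28,-0.135,-0.07,1,-0.178,-0.205,-0.935,0.299,-0.142,-0.074,1,-0.178,-0.205,-0.935,0.299,-0.142,-0.074,1]}}

```text
clock: 1.15
eef_pos: [434.7, 390.9, 150.2]
eef_rot: [0.0, 1.31, -1.187]
wrist_force: [-0.0, 0.3, -0.2]
finger_gap: 93.9
```

Run:
```python
from h import *
s=manip.read_state()
print({k:np.round(v,4).tolist() for k,v in s.items()})
d={'state':s}
for n in ['wrist','side']:
    c=manip.camera(n); d[n]=c
    cv2.imwrite(f'pics/{n}1.png',c['color'])
pickle.dump(d,open('d1.pkl','wb'))
```

```text
{'clock': 1.15, 'joints': [0.7726, 0.5064, 1.4315, -0.2496, 1.3125, 0.4667], 'qd': [0.0375, -0.0275, 0.0123, 0.0055, 0.0054, 0.0231], 'effort': [-2.5712, -60.8637, -33.6067, -0.7202, 0.169, -0.2351], 'eef_pos': [434.6844, 390.8837, 150.2403], 'eef_rot': [0.0003, 1.3098, -1.1873], 'wrist_force': [-0.0311, 0.3044, -0.1914], 'moment': [0.0151, 0.122, -0.0285], 'finger_gap': 93.9303}
```

View pics/wrist1.png

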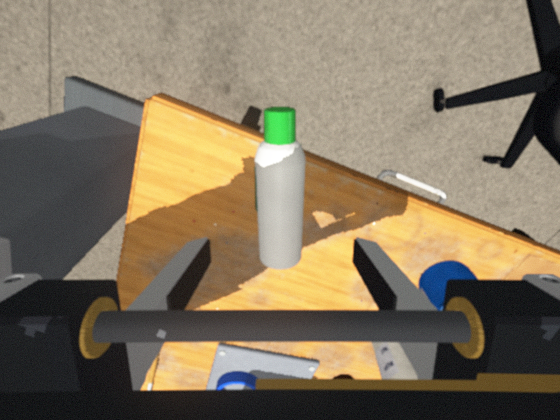

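View pics/side1.png

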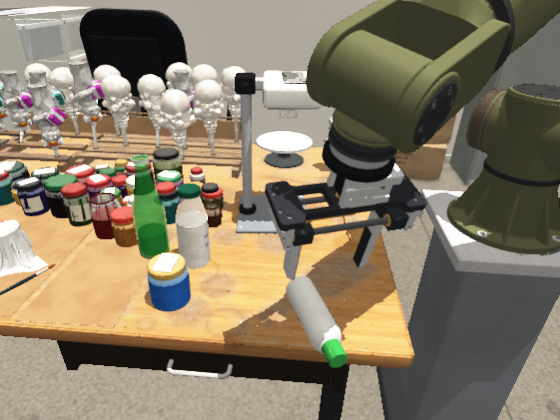

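```bash
cat >> h.py <<'E'
def rz(a): return R.from_euler('z',a).as_matrix()
def ry(a): return R.from_euler('y',a).as_matrix()
# chain-end frame -> tool: tool x = chain z
E
python3 - <<'E'
from h import *
ss=[pickle.load(open(f'd{i}.pkl','rb'))['state'] for i in (0,1)]
for s4 in (1,-1):
  for s6 in (1,-1):
    M=[]
    for s in ss:
        q=s['joints']; C=rz(q[0])@ry(q[1]+q[2])@rz(s4*q[3])@ry(q[4])@rz(s6*q[5])
        M.append(C.T@Rs(s))
    print(s4,s6,np.round(M[0],3).tolist(),np.linalg.norm(M[0]-M[1]))
E
```

```text
1 1 [[-0.0, -1.0, -0.0], [0.0, 0.0, -1.0], [1.0, -0.0, 0.0]] 1.1041327308448584e-15
1 -1 [[-0.0, -0.991, -0.133], [0.0, 0.133, -0.991], [1.0, -0.0, 0.0]] 1.437968767534251
-1 1 [[0.0, -1.0, -0.0], [-0.0, 0.0, -1.0], [1.0, 0.0, -0.0]] 0.6985579201757036
-1 -1 [[-0.0, -0.991, -0.133], [-0.0, 0.133, -0.991], [1.0, 0.0, -0.0]] 1.4118102972320334
```

```bash
cat >> h.py <<'E'
def Jrow(q):
    A=rz(q[0]);B=A@ry(q[1]);C=A@ry(q[1]+q[2]);D=C@rz(q[3]);E=D@ry(q[4])
    #a1,e,h,L2,a3,L3,d,e5
    return np.c_[A[:,0],A[:,1],A[:,2],B[:,2],C[:,0],C[:,2],E[:,2],D[:,1]]
M0=np.array([[0,-1,0],[0,0,-1],[1,0,0.]])
def fkR(q): return rz(q[0])@ry(q[1]+q[2])@rz(q[3])@ry(q[4])@rz(q[5])@M0
E
python3 - <<'E'
from h import *
ss=[pickle.load(open(f'd{i}.pkl','rb'))['state'] for i in (0,1)]
J=np.vstack([Jrow(s['joints']) for s in ss]); p=np.hstack([s['eef_pos'] for s in ss])
for cols in ([1,2,3,5,6],[1,2,3,4,5,6],[0,1,2,3,5,6],[2,3,5,6,7]):
    x,r,rk,sv=np.linalg.lstsq(J[:,cols],p,rcond=None); print(cols,x.round(2),rk,sv.round(3),(J[:,cols]@x-p).round(2))
E
```

```text
[1, 2, 3, 5, 6] [ 36.58 202.91 400.42 444.22 251.47] 5 [2.418 1.453 1.419 0.137 0.097] [ 0.   -0.05 -0.42  0.06  0.08  0.42]
[1, 2, 3, 4, 5, 6] [ 36.6  221.2  424.2   40.9  447.5  251.63] 6 [2.786 1.481 1.42  0.145 0.097 0.012] [ 0.  0.  0. -0.  0. -0.]
[0, 1, 2, 3, 5, 6] [ -7.07  36.6  204.65 401.06 451.36 251.63] 6 [2.421 2.023 1.419 0.137 0.103 0.058] [0. 0. 0. 0. 0. 0.]
[2, 3, 5, 6, 7] [195.25 405.28 443.24 244.32  35.78] 5 [2.421 1.463 1.404 0.139 0.097] [ 0.92  0.17  3.97 -0.54 -0.78 -3.97]
```

```bash
cat >> h.py <<'E'
from scipy.optimize import least_squares
PC=[1,2,3,5,6]; PX=np.array([36.58,202.91,400.42,444.22,251.47])
QL=np.array([-3.03,-0.79,0.23,-1.04,0,-2.55]);QU=np.array([3.03,2.21,2.52,4.18,3.07,2.55])
def fkp(q): return Jrow(q)[:,PC]@PX
def ik(p,Rt,q0):
    f=least_squares(lambda q:np.r_[(fkp(q)-p)/100,rv(fkR(q),Rt)],np.clip(q0,QL+1e-3,QU-1e-3),bounds=(QL,QU))
    return f.x,f.cost
def wristpts(q):
    A=rz(q[0]);B=A@ry(q[1]);C=A@ry(q[1]+q[2])
    s=A@[0,PX[0],PX[1]]; e=s+B@[0,0,PX[2]]; w=e+C@[0,0,PX[3]]; return e,w
E
python3 - <<'E'
from h import *
rng=np.random.default_rng(0)
ring=np.array([508.5,22.5])
for phi in (15,):
  for hd in range(-90,121,15):
    p=np.r_[ring,105]; Rt=placeR(np.radians(hd),np.radians(phi)); sols=[]
    for k in range(40):
        q0=QL+(QU-QL)*rng.random(6); q,c=ik(p,Rt,q0)
        if c<1e-8 and not any(np.allclose(q,o,atol=.02) for o in sols): sols.append(q)
    for q in sols:
        e,w=wristpts(q); m=np.minimum(q-QL,QU-q).min()
        print(phi,hd,q.round(2),'margin',m.round(2),'elbow',e.round(),'wrist',w.round())
E
```

```text
15 -30 [ 0.34  0.38  2.34  4.15  1.05 -1.94] margin 0.03 elbow [127.  83. 575.] wrist [298. 144. 170.]
15 -15 [ 0.17  0.31  2.46  3.66  0.98 -1.76] margin 0.06 elbow [115.  57. 584.] wrist [274.  85. 170.]
15 0 [-0.05  0.28  2.51  3.08  0.96 -1.55] margin 0.01 elbow [114.  31. 587.] wrist [266.  22. 170.]
15 15 [-0.28  0.3   2.48  2.51  1.01 -1.35] margin 0.04 elbow [123.   3. 586.] wrist [274. -40. 170.]
15 30 [-0.44  0.35  2.39  2.05  1.1  -1.2 ] margin 0.13 elbow [140. -25. 579.] wrist [298. -99. 170.]
15 45 [-0.52  0.43  2.25  1.69  1.22 -1.09] margin 0.27 elbow [163. -51. 567.] wrist [ 337. -149.  170.]
15 60 [-0.54  0.52  2.08  1.42  1.35 -1.01] margin 0.44 elbow [190. -70. 550.] wrist [ 387. -188.  170.]
15 75 [-0.52  0.62  1.9   1.21  1.51 -0.97] margin 0.62 elbow [219. -83. 530.] wrist [ 446. -212.  170.]
15 90 [-0.48  0.71  1.71  1.04  1.66 -0.95] margin 0.81 elbow [250. -87. 506.] wrist [ 508. -220.  170.]
15 105 [-0.42  0.81  1.53  0.89  1.83 -0.95] margin 0.99 elbow [280. -83. 479.] wrist [ 571. -212.  170.]
15 120 [-0.35  0.9   1.36  0.75  1.99 -0.99] margin 1.08 elbow [307. -72. 452.] wrist [ 630. -188.  170.]
```

```bash
python3 - <<'E'
from h import *
d=pickle.load(open('d1.pkl','rb'));s=d['state'];c=d['wrist']
T=np.eye(4);T[:3,:3]=Rs(s);T[:3,3]=s['eef_pos'];P=T@c['mount']
hsv=cv2.cvtColor(c['color'],cv2.COLOR_BGR2HSV)
m=((hsv[...,1]<60)&(hsv[...,2]>110))|((hsv[...,0]>50)&(hsv[...,0]<75)&(hsv[...,1]>120))
m[:100]=0;m[275:]=0;m[:,:240]=0;m[:,320:]=0
k,l,st,ce=comps(m);i=1+np.argmax(st[1:,4]);m=l==i;print(st[i])
q,ok=pts(c,mask_uv(m),P);q=q[ok];q=q[(q[:,2]>5)]
# image edges midline on z=24 plane
mid=[]
for v in range(160,260,10):
    u=np.nonzero(m[v])[0]; mid.append([(u[0]+u[-1])/2,v])
w=plane(c,mid,24,P); vx,vy,x0,y0=cv2.fitLine(w[:,:2].astype(np.float32),2,0,.01,.01).ravel(); print('midline dir',vx,vy,'pt',x0,y0)
print('cap/foot', plane(c,[[279.5,107],[282,268]],24,P))
# perpendicular offset of planned axis centre (440,377)
n=np.array([b[1],-b[0]]); print('perp of mid pts rel TCP', ((w[:,:2]-s['eef_pos'][:2])@n).round(1))
t=(q[:,:2]-[440,377])@b[:2]; print('along pct',np.percentile(t,[.5,50,99.5]),'z top',np.percentile(q[:,2],[50,95]))
E
cat > plan.py <<'E'
from h import *
def interp(kp,n=8):
    q=np.array(pickle.load(open('d1.pkl','rb'))['state']['joints'])
    prev=None
    for (p0,R0),(p1,R1) in zip(kp[:-1],kp[1:]):
        dr=R.from_matrix(R1@R0.T).as_rotvec()
        for a in np.linspace(0,1,n+1)[1:]:
            p=np.array(p0)+(np.array(p1)-p0)*a; Rt=R.from_rotvec(dr*a).as_matrix()@R0
            qn,cst=ik(p,Rt,q); 
            ax=Rt@(pickR(np.radians(15)).T@b)   # bottle axis
            foot=p-ax*95.5; cap=p+ax*65.5; e,w=wristpts(qn)
            print(p.round(),qn.round(2),'dq %.2f'%abs(qn-q).max(),'mar %.2f'%np.minimum(qn-QL,QU-qn).min(),'err %.1e'%cst,'foot',foot.round(),'cap',cap.round(),'w',w.round()); q=qn
        print('--',np.round(dr,3),np.linalg.norm(dr).round(2))
E
python3 - <<'E'
from plan import *
r=np.radians
interp([((434,391,25),pickR(r(15))),((434,391,170),pickR(r(15))),((460,300,220),placeR(r(60),r(15))),((508,170,150),placeR(r(30),r(15))),((508.5,22.5,140),placeR(r(30),r(15))),((508.5,22.5,103.5),placeR(r(30),r(15)))],6)
E
```

```text
[ 240  100   80  169 8451]
midline dir 0.3753042 -0.9269017 pt 445.5516 363.08447
cap/foot [[409.27785613 453.53687109  24.        ]
 [478.25341731 288.3117159   24.        ]]
perp of mid pts rel TCP [-0.4 -0.4 -0.4 -0.4 -0.5 -0.5  0.   0.5 -0.  -0.6]
along pct [-77.02960877  12.75748369  81.50008332] z top [41.88675898 46.87778755]
[434. 391.  49.] [ 0.77  0.62  1.51 -0.27  1.13  0.52] dq 0.19 mar 0.77 err 9.1e-30 foot [470. 302.  49.] cap [410. 452.  49.] w [410. 451. 292.]
[434. 391.  73.] [ 0.77  0.59  1.5  -0.26  1.17  0.51] dq 0.04 mar 0.78 err 1.9e-30 foot [470. 302.  73.] cap [410. 452.  73.] w [410. 451. 316.]
[434. 391.  98.] [ 0.77  0.56  1.48 -0.26  1.21  0.5 ] dq 0.04 mar 0.78 err 4.3e-31 foot [470. 302.  98.] cap [410. 452.  98.] w [410. 451. 340.]
[434. 391. 122.] [ 0.77  0.53  1.46 -0.25  1.26  0.48] dq 0.05 mar 0.79 err 3.5e-20 foot [470. 302. 122.] cap [410. 452. 122.] w [410. 451. 365.]
[434. 391. 146.] [ 0.77  0.51  1.44 -0.25  1.3   0.47] dq 0.05 mar 0.79 err 5.4e-31 foot [470. 302. 146.] cap [410. 452. 146.] w [410. 451. 389.]
[434. 391. 170.] [ 0.77  0.49  1.41
[... 3018 characters left out ...]
 -1.13] dq 0.02 mar 0.13 err 3.1e-19 foot [508.  23.  32.] cap [508.  22. 193.] w [298. -99. 193.]
[508.  22. 122.] [-0.44  0.3   2.39  2.02  1.08 -1.15] dq 0.02 mar 0.13 err 1.9e-19 foot [508.  23.  26.] cap [508.  22. 187.] w [298. -99. 187.]
[508.  22. 116.] [-0.44  0.32  2.39  2.03  1.08 -1.17] dq 0.02 mar 0.13 err 8.9e-20 foot [508.  23.  20.] cap [508.  22. 181.] w [298. -99. 181.]
[508.  22. 110.] [-0.44  0.34  2.39  2.04  1.09 -1.19] dq 0.02 mar 0.13 err 2.1e-20 foot [508.  23.  14.] cap [508.  22. 175.] w [298. -99. 175.]
[508.  22. 104.] [-0.44  0.36  2.39  2.05  1.1  -1.21] dq 0.02 mar 0.13 err 9.8e-21 foot [508.  23.   8.] cap [508.  22. 169.] w [298. -99. 169.]
-- [0. 0. 0.] 0.0
```

Call:
{"api": "jog_arm", "payload": {"series": [0,0,0,0,0,-0.03,1,0,0,0,0,0,-0.065,1,0,0,0,0,0,-0.095,1,0,0,0,0,0,-0.115,1,0,0,0,0,0,-0.125,1,0,0,0,0,0,-0.125,1,0,0,0,0,0,-0.125,-1,0,0,0,0,0,-0.125,-1,0,0,0,0,0,-0.125,-1,0,0,0,0,0,-0.125,-1,0,0,0,0,0,-0.125,-1,0,0,0,0,0,-0.125,-1], "squeeze": 25}}

```text
clock: 2.75
eef_pos: [434.4, 391.1, 25.5]
eef_rot: [0.004, 1.309, -1.185]
wrist_force: [-0.7, 0.2, 0.4]
finger_gap: 46.5
```

Call:
{"api": "jog_arm", "payload": {"series": [0,0,0,0,0,0.02,-1,0,0,0,0,0,0.05,-1,0,0,0,0,0,0.085,-1,0,0,0,0,0,0.12,-1,0,0,0,0,0,0.145,-1,0,0,0,0,0,0.145,-1]}}

```text
clock: 3.5
eef_pos: [434.9, 391.6, 173.1]
eef_rot: [0.019, 1.311, -1.171]
wrist_force: [-0.1, 0.7, -2.8]
finger_gap: 47.0
```

Run:
```python
from h import *
s=manip.read_state()
print({k:np.round(v,4).tolist() for k,v in s.items()})
d={'state':s}
for n in ['side','wrist']:
    c=manip.camera(n); d[n]=c
    cv2.imwrite(f'pics/{n}2.png',c['color'])
pickle.dump(d,open('d2.pkl','wb'))
ss=[pickle.load(open(f'd{i}.pkl','rb'))['state'] for i in (0,1,2)]
J=np.vstack([Jrow(s['joints']) for s in ss]); p=np.hstack([s['eef_pos'] for s in ss])
print((J[:,PC]@PX-p).round(1))
```

```text
{'clock': 3.5, 'joints': [0.7734, 0.4826, 1.4108, -0.2478, 1.3515, 0.4591], 'qd': [-0.0009, 0.0466, 0.0461, -0.0005, -0.0348, 0.0078], 'effort': [0.0187, -65.5179, -36.4546, -0.686, 0.9218, -0.1505], 'eef_pos': [434.9123, 391.5697, 173.0942], 'eef_rot': [0.0193, 1.3108, -1.1705], 'wrist_force': [-0.1324, 0.6928, -2.8032], 'moment': [0.1376, 0.1909, -0.0464], 'finger_gap': 46.9969}
[ 0.  -0.  -0.4  0.1  0.1  0.4 -0.8 -0.8  0.6]
```

View pics/side2.png

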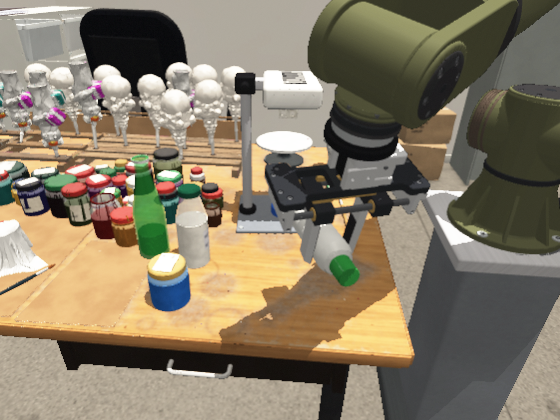

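View pics/wrist2.png

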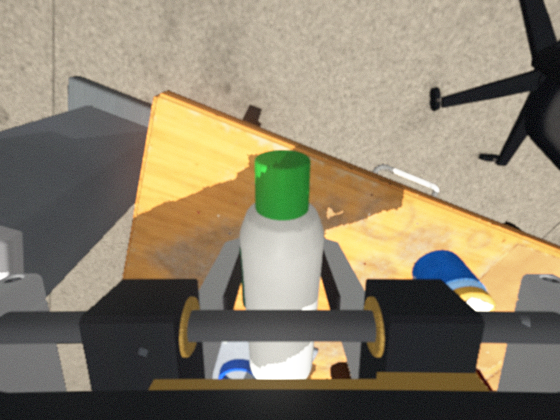

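```bash
cat >> plan.py <<'E'
def clear(p,Rt,q):
    # min distance of segments to lamp head box, figurine, milk bottle
    e,w=wristpts(q); h=np.radians(6); X=np.array([np.cos(h),np.sin(h),0]);Y=np.array([-X[1],X[0],0]);
    def box(pt):
        r=pt-[508.5,22.5,291.5]; l=np.array([r@X,r@Y,r[2]]); return np.linalg.norm(np.maximum(abs(l)-[55,80,22.5],0))
    def cyl(pt,c,r,h):
        return np.hypot(max(np.hypot(*(pt[:2]-c))-r,0),max(pt[2]-h,0))
    fa=[e+(w-e)*t for t in np.linspace(.4,1,13)]; tl=[w+(p-w)*t for t in np.linspace(0,.7,8)]
    # gripper body corners
    gb=[p+Rt@np.array([-bk,sy,sz]) for bk in (78,120,165) for sy in (-88,0,88) for sz in (-100,-37,0,37)]
    o={}
    for nm,f in [('head',box),('fig',lambda x:cyl(x,[375,-272],50,180)),('milk',lambda x:cyl(x,[664,238],29,159))]:
        o[nm]=(round(min(map(f,fa))),round(min(map(f,tl))),round(min(map(f,gb))))
    o['zmin']=round(min(g[2] for g in gb)); return o
def run(kp,q,n=6):
    q=np.array(q)
    for (p0,R0),(p1,R1) in zip(kp[:-1],kp[1:]):
        dr=R.from_matrix(R1@R0.T).as_rotvec()
        for a in np.linspace(0,1,n+1)[1:]:
            p=np.array(p0)+(np.array(p1)-p0)*a; Rt=R.from_rotvec(dr*a).as_matrix()@R0
            qn,cst=ik(p,Rt,q); e,w=wristpts(qn); ax=Rt@(pickR(np.radians(15)).T@b)
            print(p.round(),qn.round(2),'dq %.2f'%abs(qn-q).max(),'mar %.2f'%np.minimum(qn-QL,QU-qn).min(),'err %.0e'%cst,'footz',(p-ax*95.5)[2].round(),'w',w.round(),clear(p,Rt,qn)); q=qn
        print('--',np.round(dr,3),np.linalg.norm(dr).round(2))
    return q
E
python3 - <<'E'
from plan import *
r=np.radians
s=pickle.load(open('d2.pkl','rb'))['state']
q=run([((434,391,170),pickR(r(15))),((420,320,220),placeR(r(60),r(15))),((490,180,150),placeR(r(36),r(15))),((508.5,22.5,140),placeR(r(36),r(15))),((508.5,22.5,103.5),placeR(r(36),r(15)))],s['joints'])
h=r(36);bk=np.array([-np.cos(h),-np.sin(h),0])
run([((508.5,22.5,103.5),placeR(h,r(15))),(np.array([508.5,22.5,103.5])+bk*80,placeR(h,r(15)))],q)
E
```

```text
[432. 379. 178.] [ 0.68  0.34  1.58 -0.06  1.14  0.45] dq 0.22 mar 0.94 err 1e-30 footz 155.0 w [406. 376. 428.] {'head': (289, 282, 245), 'fig': (577, 606, 547), 'milk': (377, 266, 196), 'zmin': 246}
[429. 367. 187.] [0.58 0.21 1.75 0.18 0.93 0.37] dq 0.24 mar 0.77 err 7e-27 footz 140.0 w [395. 301. 427.] {'head': (238, 232, 196), 'fig': (546, 571, 524), 'milk': (365, 259, 181), 'zmin': 237}
[427. 356. 195.] [0.47 0.1  1.92 0.52 0.76 0.17] dq 0.34 mar 0.60 err 6e-23 footz 129.0 w [377. 233. 409.] {'head': (180, 178, 137), 'fig': (501, 509, 485), 'milk': (359, 256, 173), 'zmin': 227}
[425. 344. 203.] [ 0.37  0.03  2.08  1.    0.67 -0.16] dq 0.47 mar 0.44 err 1e-19 footz 121.0 w [354. 176. 377.] {'head': (137, 136, 89), 'fig': (444, 444, 435), 'milk': (361, 256, 173), 'zmin': 216}
[422. 332. 212.] [ 0.29 -0.    2.23  1.52  0.71 -0.55] dq 0.52 mar 0.29 err 7e-31 footz 120.0 w [327. 134. 334.] {'head': (126, 123, 55), 'fig': (390, 390, 387), 'milk': (368, 259, 179), 'zmin': 209}
[420. 320. 220.] [ 0.24  0.01  2.35  1.97  0.86 -0.84] dq 0.45 mar 0.17 err 2e-30 footz 124.0 w [299. 110. 28
[... 4288 characters left out ...]
 {'head': (218, 152, 54), 'fig': (110, 110, 52), 'milk': (513, 346, 319), 'zmin': 88}
[465.  -9. 104.] [-0.63  0.35  2.4   1.76  1.21 -1.17] dq 0.04 mar 0.12 err 3e-30 footz 8.0 w [ 269. -152.  169.] {'head': (229, 156, 59), 'fig': (111, 110, 43), 'milk': (526, 359, 332), 'zmin': 88}
[455. -17. 104.] [-0.67  0.34  2.41  1.72  1.23 -1.18] dq 0.04 mar 0.11 err 3e-31 footz 8.0 w [ 258. -159.  169.] {'head': (241, 160, 67), 'fig': (112, 110, 35), 'milk': (539, 372, 345), 'zmin': 88}
[444. -25. 104.] [-0.72  0.33  2.43  1.68  1.24 -1.18] dq 0.04 mar 0.09 err 2e-31 footz 8.0 w [ 247. -167.  169.] {'head': (253, 165, 75), 'fig': (115, 110, 29), 'milk': (552, 385, 358), 'zmin': 88}
-- [0. 0. 0.] 0.0
```

```bash
sed -i 's/(-100,-37,0,37)/(-70,-37,0,37)/' plan.py
python3 - <<'E'
from plan import *
r=np.radians
s=pickle.load(open('d2.pkl','rb'))['state']
q=run([((434,391,170),pickR(r(15))),((420,330,190),placeR(r(60),r(15))),((450,230,130),placeR(r(40),r(15))),((508.5,22.5,130),placeR(r(38),r(15))),((508.5,22.5,103.5),placeR(r(38),r(15)))],s['joints'])
E
```

```text
[432. 381. 173.] [ 0.68  0.35  1.58 -0.06  1.13  0.46] dq 0.23 mar 0.94 err 1e-30 footz 150.0 w [406. 378. 423.] {'head': (288, 284, 247), 'fig': (577, 608, 548), 'milk': (374, 265, 194), 'zmin': 241}
[429. 371. 177.] [0.58 0.23 1.75 0.18 0.91 0.37] dq 0.24 mar 0.77 err 2e-29 footz 130.0 w [395. 305. 417.] {'head': (236, 232, 199), 'fig': (545, 571, 524), 'milk': (358, 257, 176), 'zmin': 227}
[427. 360. 180.] [0.48 0.13 1.93 0.54 0.72 0.16] dq 0.36 mar 0.59 err 3e-24 footz 114.0 w [377. 238. 394.] {'head': (176, 176, 141), 'fig': (499, 507, 486), 'milk': (349, 252, 166), 'zmin': 212}
[425. 350. 183.] [ 0.38  0.07  2.09  1.05  0.63 -0.22] dq 0.51 mar 0.43 err 2e-30 footz 101.0 w [354. 183. 357.] {'head': (133, 133, 95), 'fig': (442, 442, 436), 'milk': (348, 251, 165), 'zmin': 196}
[422. 340. 187.] [ 0.31  0.05  2.24  1.62  0.69 -0.66] dq 0.57 mar 0.28 err 7e-31 footz 95.0 w [327. 142. 309.] {'head': (127, 127, 68), 'fig': (389, 389, 391), 'milk': (355, 253, 171), 'zmin': 184}
[420. 330. 190.] [ 0.27  0.1   2.36  2.07  0.89 -0.97] dq 0.45 mar 0.16 err 1e-30 footz 94.0 w [299. 120. 255.
[... 3091 characters left out ...]
head': (178, 129, 60), 'fig': (106, 106, 83), 'milk': (475, 307, 287), 'zmin': 101}
[508.  22. 112.] [-0.49  0.37  2.32  1.84  1.15 -1.12] dq 0.01 mar 0.20 err 1e-23 footz 17.0 w [ 317. -127.  177.] {'head': (179, 133, 64), 'fig': (106, 106, 83), 'milk': (475, 307, 287), 'zmin': 97}
[508.  22. 108.] [-0.49  0.38  2.32  1.84  1.16 -1.13] dq 0.01 mar 0.20 err 5e-24 footz 12.0 w [ 317. -127.  173.] {'head': (180, 137, 68), 'fig': (106, 106, 83), 'milk': (475, 307, 286), 'zmin': 92}
[508.  22. 104.] [-0.49  0.4   2.32  1.85  1.16 -1.14] dq 0.01 mar 0.20 err 5e-24 footz 8.0 w [ 317. -127.  169.] {'head': (181, 141, 72), 'fig': (106, 106, 83), 'milk': (475, 307, 286), 'zmin': 88}
-- [0. 0. 0.] 0.0
```

Call:
{"api": "jog_arm", "payload": {"series": [0.045,-0.003,-0.02,0,-0.002,0.001,-1,0.134,-0.01,-0.059,-0.001,-0.005,0.002,-1,0.224,-0.016,-0.098,-0.002,-0.009,0.003,-1,0.313,-0.022,-0.137,-0.003,-0.012,0.004,-1,0.403,-0.029,-0.176,-0.004,-0.015,0.005,-1,0.492,-0.035,-0.216,-0.004,-0.019,0.006,-1,0.582,-0.042,-0.255,-0.005,-0.022,0.007,-1,0.671,-0.048,-0.294,-0.006,-0.026,0.008,-1,0.761,-0.054,-0.333,-0.007,-0.029,0.009,-1,0.85,-0.061,-0.373,-0.007,-0.032,0.01,-1,0.94,-0.067,-0.412,-0.008,-0.036,0.011,-1,1.029,-0.073,-0.451,-0.009,-0.039,0.013,-1,1.119,-0.08,-0.49,-0.01,-0.042,0.014,-1,1.208,-0.086,-0.529,-0.011,-0.046,0.015,-1,1.298,-0.093,-0.569,-0.011,-0.05,0.016,-1,1.387,-0.099,-0.608,-0.012,-0.053,0.017,-1,1.477,-0.105,-0.647,-0.013,-0.056,0.018,-1,1.55,-0.111,-0.679,-0.014,-0.059,0.019,-1,1.611,-0.115,-0.706,-0.014,-0.061,0.02,-1,1.611,-0.115,-0.706,-0.014,-0.061,0.02,-1]}}

```text
clock: 6.1
eef_pos: [420.0, 329.2, 189.0]
eef_rot: [-3.14, 0.265, 1.044]
wrist_force: [0.0, 0.1, -1.8]
finger_gap: 46.8
```

Run:
```python
from plan import *
s=manip.read_state()
print({k:np.round(v,4).tolist() for k,v in s.items()})
r=np.radians
print('rot err',rv(Rs(s),placeR(r(60),r(15))).round(4))
d={'state':s}
for n in ['side','wrist']:
    c=manip.camera(n); d[n]=c
    cv2.imwrite(f'pics/{n}3.png',c['color'])
pickle.dump(d,open('d3.pkl','wb'))
run([((420,330,190),placeR(r(60),r(15))),((475,230,130),placeR(r(45),r(15))),((508.5,22.5,130),placeR(r(38),r(15)))],s['joints'],3)
```

```text
{'clock': 6.1, 'joints': [0.2663, 0.1962, 2.3007, 2.0951, 0.8988, -1.0001], 'qd': [0.0078, -0.0164, -0.03, -0.0534, -0.0252, 0.0306], 'effort': [-0.1655, -33.352, -21.2224, 2.2701, 3.1754, -0.5973], 'eef_pos': [420.0317, 329.1957, 188.987], 'eef_rot': [-3.1402, 0.2654, 1.0445], 'wrist_force': [0.0204, 0.1184, -1.8226], 'moment': [-0.6391, 0.4652, 0.0104], 'finger_gap': 46.7826}
rot err [-0.0024  0.003  -0.0031]
[438. 297. 170.] [ 0.2   0.15  2.39  2.14  0.91 -1.05] dq 0.09 mar 0.13 err 2e-25 footz 74.0 w [299.  98. 235.] {'head': (150, 132, 38), 'fig': (332, 332, 332), 'milk': (370, 240, 178), 'zmin': 154}
[457. 263. 150.] [ 0.13  0.2   2.4   2.2   0.94 -1.13] dq 0.08 mar 0.12 err 1e-21 footz 54.0 w [301.  77. 215.] {'head': (156, 128, 15), 'fig': (309, 309, 302), 'milk': (373, 227, 177), 'zmin': 134}
[475. 230. 130.] [ 0.07  0.26  2.41  2.27  0.97 -1.2 ] dq 0.07 mar 0.11 err 1e-23 footz 34.0 w [303.  58. 195.] {'head': (163, 128, 31), 'fig': (288, 288, 273), 'milk': (376, 219, 181), 'zmin': 114}
-- [ 0.     0.    -0.262] 0.26
[486. 161. 130.] [-0.13  0.26  2.41  2.1   1.03 -1.15] dq 0.20 mar 0.11 err 2e-22 footz 34.0 w [308.  -4. 195.] {'head': (165, 117, 32), 'fig': (227, 227, 208), 'milk': (403, 235, 220), 'zmin': 114}
[497.  92. 130.] [-0.32  0.28  2.38  1.94  1.09 -1.1 ] dq 0.19 mar 0.14 err 7e-25 footz 34.0 w [312. -66. 195.] {'head': (167, 117, 33), 'fig': (166, 166, 144), 'milk': (437, 266, 257), 'zmin': 114}
[508.  22. 130.] [-0.49  0.32  2.32  1.81  1.14 -1.06] dq 0.17 mar 0.20 err 7e-28 footz 34.0 w [ 317. -127.  195.] {'head': (174, 116, 49), 'fig': (107, 107, 83), 'milk': (476, 307, 290), 'zmin': 114}
-- [-0.     0.    -0.122] 0.12
```

View pics/side3.png

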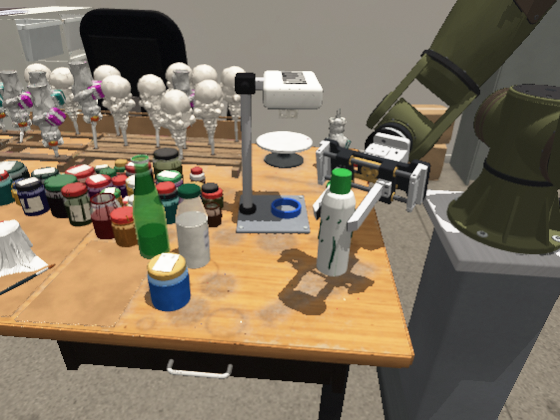

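View pics/wrist3.png

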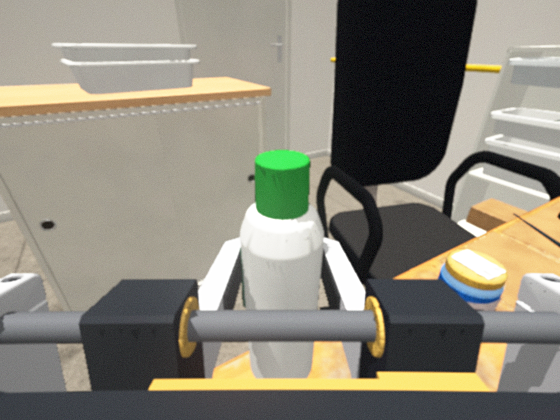

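```bash
cat > bot.py <<'E'
from h import *
def fit(c,tcp,foot_off=95.5,verbose=True):
    hsv=cv2.cvtColor(c['color'],cv2.COLOR_BGR2HSV)
    g=np.mgrid[0:420,0:560]; uv=np.c_[g[1].ravel(),g[0].ravel()]
    p,ok=pts(c,uv)
    sel=ok&(np.hypot(p[:,0]-tcp[0],p[:,1]-tcp[1])<32)&(p[:,2]<tcp[2]+90)&(p[:,2]>tcp[2]-110)
    hs=hsv.reshape(-1,3); wh=(hs[:,1]<60)&(hs[:,2]>60); 
    q=p[sel&(wh|((hs[:,0]>50)&(hs[:,0]<75)&(hs[:,1]>100)))]
    body=q[(q[:,2]<tcp[2]+25)&(q[:,2]>tcp[2]-92)]
    body=body[abs(body[:,2]-tcp[2])>14] if False else body
    def res(a):
        ctr=a[:2]+np.outer(body[:,2]-tcp[2],a[2:]); return np.hypot(*(body[:,:2]-ctr).T)-24
    f=least_squares(res,[tcp[0],tcp[1],0,0],loss='soft_l1',f_scale=1.5)
    print('axis at TCP height',f.x[:2].round(1),'tilt dx/dz,dy/dz deg',np.degrees(f.x[2:]).round(2),'n',len(body),'rms',np.sqrt(np.mean(f.fun**2)).round(2),'z range',q[:,2].min().round(1),q[:,2].max().round(1),np.percentile(q[:,2],[.5,99.5]).round(1))
    return f.x
E
python3 - <<'E'
from bot import *
d=pickle.load(open('d3.pkl','rb')); s=d['state']; fit(d['side'],s['eef_pos'])
c=manip.camera('scene'); cv2.imwrite('pics/scene3.png',c['color']); fit(c,s['eef_pos'])
# image axis lines: side view edges midline tilt from body silhouette
c=d['side'];hsv=cv2.cvtColor(c['color'],cv2.COLOR_BGR2HSV)
E
```

```text
return _methods._mean(a, axis=axis, dtype=dtype,
  ret = ret.dtype.type(ret / rcount)
Traceback (most recent call last):
  File "bot.py", line 14, in fit
    print('axis at TCP height',f.x[:2].round(1),'tilt dx/dz,dy/dz deg',np.degrees(f.x[2:]).round(2),'n',len(body),'rms',np.sqrt(np.mean(f.fun**2)).round(2),'z range',q[:,2].min().round(1),q[:,2].max().round(1),np.percentile(q[:,2],[.5,99.5]).round(1))
                                                                                                                                                                      ~~~~~~~~~~^^
ValueError: zero-size array to reduction operation minimum which has no identity
```

View pics/scene3.png

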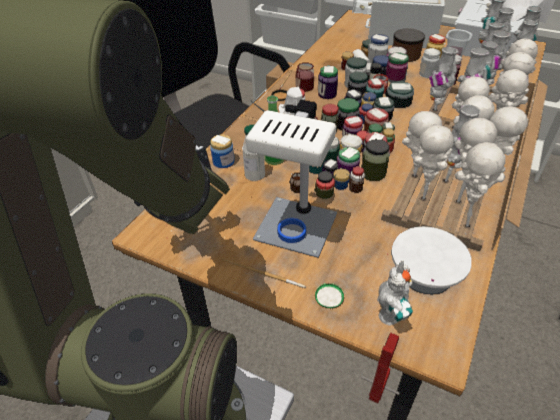

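Call:
{"api": "jog_arm", "payload": {"series": [0,0,-0.03,0.006,-0.011,-0.007,-1,0,0,-0.09,0.018,-0.033,-0.02,-1,0,0,-0.15,0.031,-0.057,-0.035,-1,0,0,-0.21,0.044,-0.08,-0.049,-1,0,0,-0.262,0.055,-0.1,-0.06,-1,0,0,-0.275,0.059,-0.123,-0.06,-1,0,0,-0.29,0.063,-0.148,-0.06,-1,0,0,-0.305,0.067,-0.173,-0.06,-1,0,0,-0.32,0.071,-0.198,-0.06,-1,0,0,-0.334,0.075,-0.223,-0.06,-1,0,0,-0.348,0.079,-0.248,-0.06,-1,0,0,-0.362,0.082,-0.27,-0.06,-1,0,0,-0.374,0.085,-0.289,-0.06,-1,0,0,-0.384,0.087,-0.302,-0.06,-1,0,0,-0.384,0.088,-0.308,-0.06,-1,0,0,-0.384,0.088,-0.308,-0.06,-1,0,0,-0.384,0.088,-0.308,-0.06,-1]}}

```text
clock: 8.38
eef_pos: [508.3, 22.5, 130.4]
eef_rot: [3.141, 0.262, 0.663]
wrist_force: [-0.3, 0.5, -0.9]
finger_gap: 46.5
```

Run:
```python
from bot import *
s=manip.read_state()
print({k:np.round(v,4).tolist() for k,v in s.items()})
d={'state':s}
for n in ['side','wrist','scene']:
    c=manip.camera(n); d[n]=c
    cv2.imwrite(f'pics/{n}4.png',c['color'])
pickle.dump(d,open('d4.pkl','wb'))
fit(d['side'],s['eef_pos'])
im=d['side']['color'][60:260,200:420];cv2.imwrite('pics/side4c.png',cv2.resize(im,None,fx=3,fy=3,interpolation=cv2.INTER_CUBIC)[:600])
```

```text
{'clock': 8.375, 'joints': [-0.489, 0.4063, 2.2523, 1.8235, 1.1461, -1.087], 'qd': [0.0025, -0.0006, -0.0011, -0.0007, -0.0006, 0.0007], 'effort': [-0.3088, -40.0017, -15.9872, 1.3026, 2.7076, 0.0164], 'eef_pos': [508.31, 22.4675, 130.3799], 'eef_rot': [3.1411, 0.2621, 0.6626], 'wrist_force': [-0.2833, 0.5264, -0.8701], 'moment': [-0.5046, 0.6793, 0.0263], 'finger_gap': 46.5044}
axis at TCP height [510.1  22.7] tilt dx/dz,dy/dz deg [-0.32 -0.15] n 954 rms 1.86 z range 26.0 196.0 [ 35.4 195.2]
```

View pics/side4c.png

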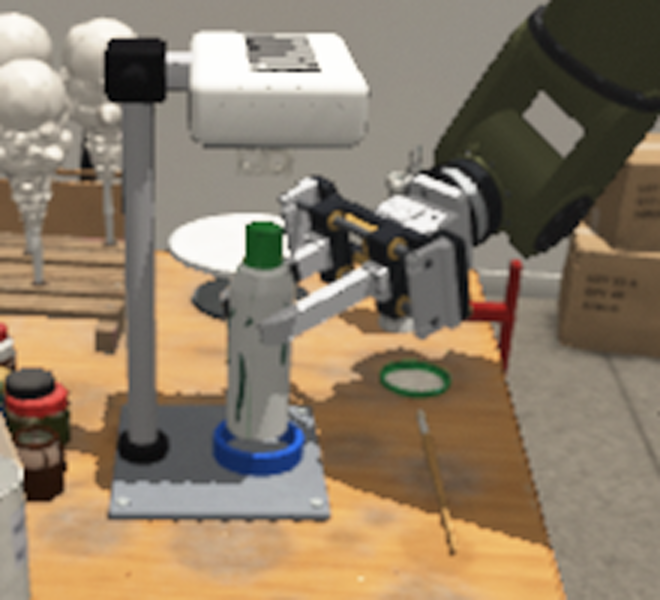

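View pics/scene4.png

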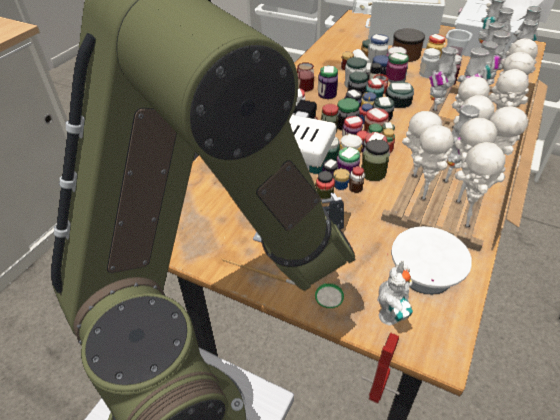

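Call:
{"api": "jog_arm", "payload": {"series": [0,0,0,-0.0005,0,-0.003,-1,0,0,0,-0.0005,0,-0.007,-1,0,0,0,-0.0005,0,-0.012,-1,0,0,0,-0.0005,0,-0.017,-1,0,0,0,-0.0005,0,-0.021,-1,0,0,0,-0.0005,0,-0.024,-1,0,0,0,-0.0005,0,-0.025,-1,0,0,0,-0.0005,0,-0.025,-1]}}

```text
clock: 9.52
eef_pos: [507.9, 22.1, 105.4]
eef_rot: [3.141, 0.262, 0.662]
wrist_force: [-0.6, 0.2, -1.7]
finger_gap: 46.5
```

Run:
```python
from bot import *
s=manip.read_state()
print({k:np.round(v,4).tolist() for k,v in s.items()})
d={'state':s}
for n in ['side','wrist']:
    c=manip.camera(n); d[n]=c
    cv2.imwrite(f'pics/{n}5.png',c['color'])
pickle.dump(d,open('d5.pkl','wb'))
fit(d['side'],s['eef_pos'])
im=d['side']['color'][60:260,200:420];cv2.imwrite('pics/side5c.png',cv2.resize(im,None,fx=3,fy=3,interpolation=cv2.INTER_CUBIC)[:600])
```

```text
{'clock': 9.525, 'joints': [-0.4904, 0.4827, 2.2461, 1.8526, 1.1652, -1.161], 'qd': [-0.0025, -0.004, 0.0005, -0.0012, 0.0013, 0.0008], 'effort': [-0.0063, -41.4941, -13.2964, 1.1351, 2.8093, -0.0222], 'eef_pos': [507.9365, 22.055, 105.449], 'eef_rot': [3.141, 0.2619, 0.6621], 'wrist_force': [-0.5705, 0.225, -1.6585], 'moment': [-0.4409, 0.6372, -0.0262], 'finger_gap': 46.4905}
axis at TCP height [509.7  22.2] tilt dx/dz,dy/dz deg [-0.43 -0.25] n 836 rms 1.88 z range 6.2 171.2 [ 22.2 170.6]
```

View pics/side5c.png

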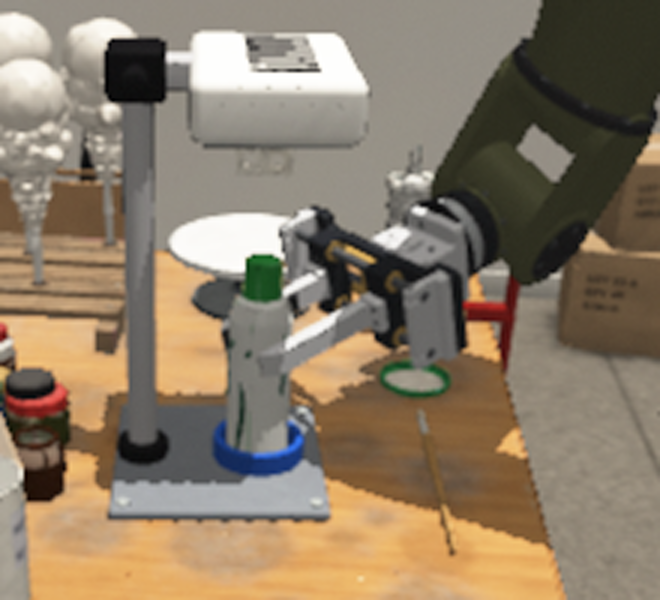

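Call:
{"api": "jog_arm", "payload": {"series": [0,0,0,0,0,-0.0005,-1,0,0,0,0,0,-0.001,-1,0,0,0,0,0,-0.0015,-1,0,0,0,0,0,-0.0018,-1,0,0,0,0,0,-0.0018,-1]}}

```text
clock: 10.25
eef_pos: [508.1, 22.1, 104.0]
eef_rot: [3.141, 0.261, 0.662]
wrist_force: [-0.4, 1.1, 2.9]
finger_gap: 46.6
```

Call:
{"api": "jog_arm", "payload": {"series": [0,0,0,0,0,0,-1,0,0,0,0,0,0,0.2,0,0,0,0,0,0,0.5,0,0,0,0,0,0,1,0,0,0,0,0,0,1,0,0,0,0,0,0,1,0,0,0,0,0,0,1]}}

```text
clock: 11.12
eef_pos: [507.9, 22.1, 103.6]
eef_rot: [3.141, 0.262, 0.662]
wrist_force: [0.5, 0.4, 0.8]
finger_gap: 93.8
```

Run:
```python
from bot import *
from plan import *
s=manip.read_state()
print({k:np.round(v,4).tolist() for k,v in s.items()})
d={'state':s}
for n in ['side','wrist']:
    c=manip.camera(n); d[n]=c
    cv2.imwrite(f'pics/{n}6.png',c['color'])
pickle.dump(d,open('d6.pkl','wb'))
fit(d['side'],s['eef_pos'])
im=d['side']['color'][60:260,200:420];cv2.imwrite('pics/side6c.png',cv2.resize(im,None,fx=3,fy=3,interpolation=cv2.INTER_CUBIC)[:600])
h=np.radians(38);p=np.array([508.,22,104]);bk=np.array([-np.cos(h),-np.sin(h),0])
run([(p,placeR(h,.262)),(p+bk*90+[0,0,20],placeR(h,.262))],s['joints'])
```

```text
{'clock': 11.125, 'joints': [-0.4904, 0.4883, 2.2454, 1.8546, 1.1665, -1.1662], 'qd': [0.0014, -0.0002, 0.0006, -0.0011, 0.0005, 0.0002], 'effort': [-0.003, -41.0844, -12.7125, 0.9497, 2.4031, 0.0155], 'eef_pos': [507.9377, 22.0525, 103.6208], 'eef_rot': [3.141, 0.262, 0.6621], 'wrist_force': [0.4636, 0.3701, 0.8487], 'moment': [-0.2869, 0.4649, 0.0329], 'finger_gap': 93.793}
axis at TCP height [508.8  24. ] tilt dx/dz,dy/dz deg [-0.43  0.88] n 834 rms 1.22 z range 21.7 169.5 [ 23.4 168.9]
[496.  13. 107.] [-0.53  0.37  2.34  1.8   1.18 -1.14] dq 0.12 mar 0.18 err 9e-30 footz 12.0 w [ 305. -137.  172.] {'head': (193, 142, 74), 'fig': (102, 102, 69), 'milk': (490, 323, 302), 'zmin': 92}
[484.   4. 111.] [-0.57  0.35  2.35  1.76  1.19 -1.13] dq 0.04 mar 0.17 err 2e-30 footz 15.0 w [ 293. -146.  176.] {'head': (206, 143, 73), 'fig': (100, 100, 57), 'milk': (505, 337, 317), 'zmin': 95}
[473.  -6. 114.] [-0.62  0.33  2.37  1.72  1.21 -1.12] dq 0.04 mar 0.15 err 2e-30 footz 19.0 w [ 281. -155.  179.] {'head': (218, 143, 75), 'fig': (100, 100, 45), 'milk': (520, 352, 332), 'zmin': 98}
[461. -15. 117.] [-0.66  0.31  2.39  1.68  1.23 -1.11] dq 0.05 mar 0.13 err 1e-30 footz 22.0 w [ 269. -164.  182.] {'head': (231, 144, 78), 'fig': (101, 100, 34), 'milk': (535, 367, 347), 'zmin': 102}
[449. -24. 121.] [-0.71  0.29  2.4   1.63  1.25 -1.11] dq 0.05 mar 0.12 err 4e-30 footz 25.0 w [ 258. -174.  186.] {'head': (244, 147, 84), 'fig': (103, 100, 25), 'milk': (550, 382, 363), 'zmin': 105}
[437. -33. 124.] [-0.76  0.28  2.41  1.59  1.27 -1.1 ] dq 0.05 mar 0.11 err 8e-20 footz 29.0 w [ 246. -183.  189.] {'head': (257, 151, 91), 'fig': (107, 100, 17), 'milk': (565, 396, 378), 'zmin': 108}
-- [0. 0. 0.] 0.0
```

View pics/side6c.png

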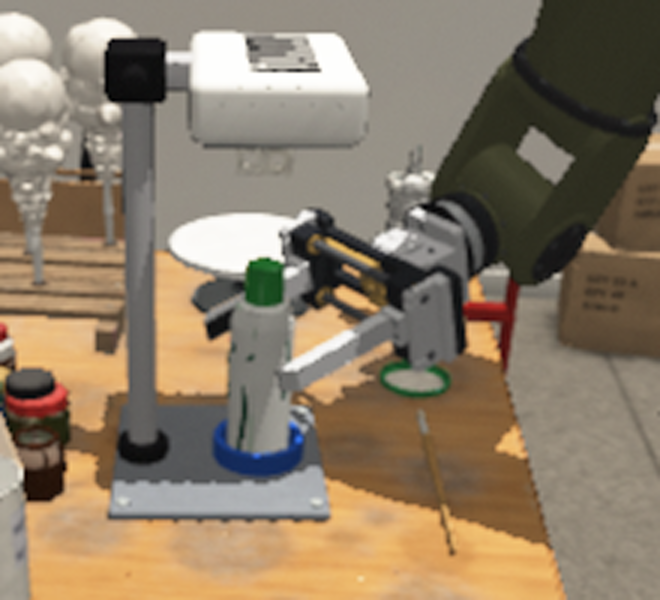

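View pics/wrist6.png

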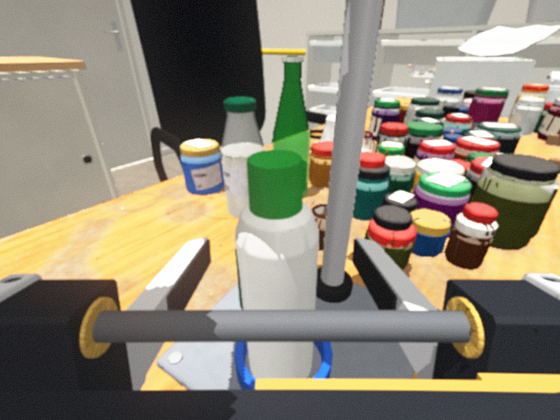

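Call:
{"api": "jog_arm", "payload": {"series": [0,0,0,-0.004,-0.003,0,1,0,0,0,-0.012,-0.0095,0,1,0,0,0,-0.022,-0.017,0,1,0,0,0,-0.032,-0.025,0,1,0,0,0,-0.042,-0.033,0,1,0,0,0,-0.05,-0.039,0,1,0,0,0,-0.055,-0.043,0,1,0,0,0,-0.055,-0.043,0,1,0,0,0,-0.055,-0.043,0,1]}}

```text
clock: 12.35
eef_pos: [453.0, -20.9, 103.7]
eef_rot: [3.141, 0.262, 0.662]
wrist_force: [-0.6, -0.3, 0.2]
finger_gap: 94.2
```

Run:
```python
from bot import *
s=manip.read_state()
print({k:np.round(v,4).tolist() for k,v in s.items()})
d={'state':s}
for n in ['side','scene','wrist']:
    c=manip.camera(n); d[n]=c
    cv2.imwrite(f'pics/{n}7.png',c['color'])
fit(d['side'],[508.5,23,104])
# compare bystanders in both views with the first images
d0=pickle.load(open('d0.pkl','rb'))
for n,boxes in {'side':{'jar':(140,250,195,310),'milk':(172,180,212,270),'cap':(322,178,356,195),'brush':(338,195,354,245)},'scene':{'figurine':(375,258,415,325),'cap':(312,282,348,310)}}.items():
    for k,(x0,y0,x1,y1) in boxes.items():
        a=d0[n]['color'][y0:y1,x0:x1];g=cv2.matchTemplate(d[n]['color'],a,cv2.TM_CCOEFF_NORMED);_,v,_,l=cv2.minMaxLoc(g);print(n,k,round(v,3),'moved px',l[0]-x0,l[1]-y0)
```

```text
{'clock': 12.35, 'joints': [-0.6952, 0.4595, 2.3168, 1.6749, 1.2504, -1.1949], 'qd': [0.0069, -0.0002, -0.001, 0.0017, -0.0, 0.0005], 'effort': [-0.3569, -37.5323, -10.6193, 0.8975, 2.4371, 0.0135], 'eef_pos': [453.0312, -20.8754, 103.6636], 'eef_rot': [3.1409, 0.2619, 0.6622], 'wrist_force': [-0.6263, -0.269, 0.2302], 'moment': [-0.3452, 0.4056, -0.0182], 'finger_gap': 94.1995}
axis at TCP height [508.6  23.9] tilt dx/dz,dy/dz deg [-0.6   0.66] n 864 rms 1.23 z range 22.6 169.5 [ 24.3 168.9]
side jar 0.999 moved px 0 0
side milk 0.998 moved px 0 0
side cap 0.833 moved px 0 0
side brush 0.531 moved px 86 -5
scene figurine 0.986 moved px 0 0
scene cap 0.634 moved px 147 -212
```

View pics/side7.png

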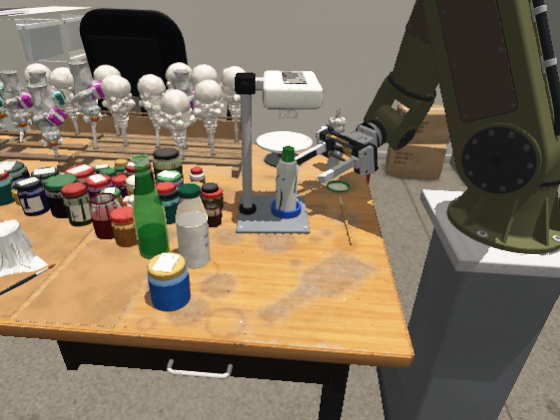

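View pics/scene7.png

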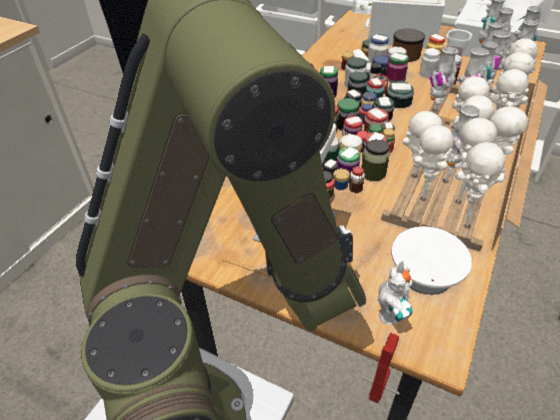

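View pics/wrist7.png

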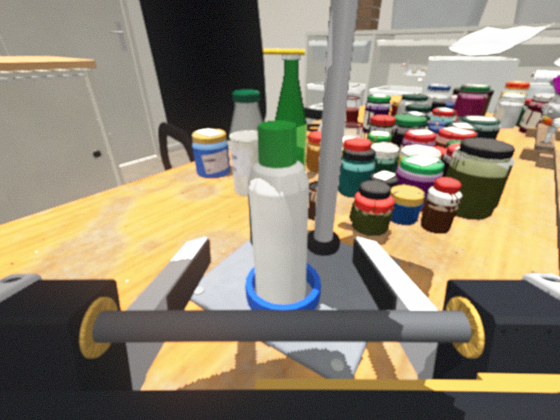

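```bash
python3 -c "
from cell import manip
print(manip.sign_off())"
```

```text
the job is handed in; nothing more can be done
None
```

The white paint bottle now stands cap up inside the blue ring under the lamp head. I handed the job in at about 12.5 s of the 51 s allowed; sign-off reported no verdict.

I gripped the bottle with 25 N, lifted it and turned it upright in the air. I brought it in under the head from the side and lowered it until the wrist force showed the foot touching down. Only then did I open the gripper, and I backed straight off by 70 mm.

**Last checks:**
- **Position:** the side camera put the bottle's axis at (508.6, 23.9) mm, against about (508.5, 22.5) mm for the ring's centre. The bottle's top was at 169 mm, which is right for a foot on the ring's floor.
- **Upright:** the fitted tilt was under 1°, about the noise of the fit.
- **Robot clear:** the gripper was fully open and about 27 mm clear of the bottle, with under 1 N at the wrist.
- **Other things:** the blue jar, milk bottle and figurine showed no shift in the images.

**Checks that failed or disagreed:**
- **Jar lid:** it matched unmoved in the side view, but the scene view gave a false match because the arm blocked it.
- **Brush:** automatic matching failed, probably because of the arm's shadow. By eye it lies where it was.
- **Ring position:** the cameras disagreed on the ring's centre by up to 3 mm. I used a middle value; the bottle had 5 mm of clearance all round.

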